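Seat the engraving pallet in its notch and swing the clamp over it

ROBOT

A 6-joint arm with a two-finger parallel gripper is mounted at the origin on the work surface. World frame = base frame: x ahead of the robot, y to its left, z up, the work surface at z = 0. Lengths are in m, angles in rad, forces in N, time in s.
With the tool pointing down it reaches from about 0.225 to 0.875 m from the base axis. Payload 3.4 kg.
Tool frame: the origin (TCP) lies at the very end of the fingers, on their centre line; the grasp point (between the pads) lies 19 mm behind it; z points along the fingers, x is the direction in which the jaws open and shut, and the axes are right-handed (so a half turn about z gives the same grasp; the last joint's range is limited). The gripper opens to 85 mm and grips with 20 to 120 N. Pads are 22 mm wide; open, the fingers measure 114 mm over their backs; the gripper's body (76 mm by 85 mm) begins 54 mm behind the grasp point. The pads swing forward as they close: fully open they stand 13 mm farther back than shut.
Start: joints at [-1.267, 0.276, 1.505, -0, 1.361, -0.121], TCP at [0.237, -0.524, 0.194] pointing down, gripper open.
Joint ranges: [-2.89, 2.89], [-0.75, 2.08], [0.22, 2.7], [-1.18, 4.32], [0.11, 2.71], [-2.7, 2.7]. Speed limits (rad/s): [2.57, 2.57, 3.14, 3.14, 3.14, 3.14].

INTERFACE

Orientations are given as a rotation vector (axis times angle).
In Python, from rig import arm gives the robot as it stands.
- The arm moves only by the tool jog_arm, never from a script. Its arguments are lists of equal length, an entry for each row: "gripper": the opening, from 0 (shut) to 1 (fully open); "translation": the shift along the world's x, y, z in m, a list of three; "dr": the turn, a rotation vector about the world's x, y, z in rad, a list of three. In form: {"gripper": [gripper, ...], "translation": [[x, y, z], ...], "dr": [[ax, ay, az], ...]}. A call has 1 to 20 rows; each row is the pose to reach, as a shift and turn from the pose measured when the call began; what a row does not reach only later rows make up. A row lasts 1/10 s, in which the tool goes at most 50 mm and 8.59 degrees, less where a joint would pass 70% of its speed; a pose out of reach is approached as far as the arm can. A call with a gripper value outside its range is refused whole. The fingers move at their own pace and stop on an object; "grip_force" is the grip in N (left out, the last holds). Time passes only in rows, so rows that repeat a pose let the fingers close. It gives the time, the measured TCP pose, the force and the opening at its end, in the units of the state.
- arm.read_state(): the state, without advancing time (a new reading comes with each control period).
- arm.snapshot(name): name is "scene" or "top"; returns (picture, depth): 384x512x3 uint8, red, green, blue; 384x512 float32, m along the optical axis (not along the pixel's ray), 0 where there is no reading.
- arm.get_calibration(name): a dict with "K" (3x3 intrinsics, pixels), "k1" (the pictures are not rectified: a ray, as slopes to the right and down, at radius r is drawn at 1 + k1 r^2 times it, then the intrinsics apply), "R" (3x3) and "t" (3): a world point X has camera coordinates R X + t. Camera axes: x right, y down, z forward; pixel columns grow to the right and rows downward; lengths in m; the calibration is good to about 2 mm. A picture is of the moment at which its call begins. get_calibration takes no time and is no camera call.
- arm.finish_job(): hands the job in, once; it reports no verdict.
Trained networks look in the newest picture that a camera, given by its name, has taken for a name from the list of things; names that differ only in an ending like _2 or _b are one class to them, and where a whole thing is asked for, a point or a joint stands for the part that bears it (a point fixed in the world has none). Each returns a list of dicts, best first, with "score" (0 to 1); they miss things now and then, are a little off and sometimes report something else, mostly with a low value. They report only what shows in the picture. A call takes as long as a camera call. They do not tell look-alikes from the thing itself.
- arm.outline_of(camera, name): "mask" (384x512 bool, what is visible of it) and "uv" ([column, row] in pixels, amid what is visible of it).
The state is a dict: "t": time; "q": joint angles; "joint_velocities": joint speeds; "tau": joint torques, N m; "ee_pos": TCP position; "ee_rot": TCP orientation; "contact_force": force on the tool from outside, world axes, zero at the start; "wrist_torque": the same for the moment, N m; "width": opening from 0.0 (shut) to 1.0 (fully open).
Only numpy, scipy, OpenCV 4.12 (cv2) and the standard library are available. Lean on these libraries where they do the work, as an engineer would, in place of code of your own. Each camera call takes 0.05 s, during which the arm holds its last target.

TASK

Push the aluminium work pallet (the one with the brass watch blank) along its rails with a fingertip until you feel it drop into the locating notches. Then push the clamp's black knob round until the clamp bar lies over the pallet's front edge, against its stop. Only push: do not lift the pallet off its rails, do not push it past the notches, and leave the other things on the bench where they are.

Things in the scene. Friction and masses are not known exactly. Their poses are not given: they have to be found in the camera images.
- bed: Fixed slide bed with blue sides, 140 (x) x 340 (y) mm, y -200 to +140; origin in its underside on the table, on the rails' centre line. Rails run along its y axis, tops 40 mm above the table; the pallet is pushed towards +y. The -x side faces the robot (yaw up to 0.3 rad). Side guides, inner faces 103 mm apart, rise to 56 mm. A 56 mm high end bar at y +122 is no stop for this job: a pallet touching it is 27 mm too far.
- notch (a point): Point on the bed (axes as the bed's), at bed (0, 30, 34) mm: the pallet's origin lies here when it is seated. Each of the four rails has one locating notch, 18 mm long and 6 mm deep; the pallet's 14 mm long feet all drop in together. It then lies level 6 mm lower, has about 2 mm play either way and resists further pushing.
- pallet: Loose aluminium plate, 100 (x) x 130 (y) x 15 mm, on feet 8 mm high, with a round steel faceplate (80 mm across, 12 high) and a brass blank (34 across, 9 high) fixed on top; 0.6 to 0.9 kg. Origin under its centre at the feet's undersides, 40 mm above the table on the rails, 34 mm when seated; axes as the bed's. It starts 80 to 140 mm short of the notch and takes a few newtons to slide.
- pallet_rear (a point): Centre of the pallet's flat upright rear face, the one to push (pallet y -65 mm, 15.5 mm above the pallet's origin). The face is 100 mm wide and 15 mm high, 8 to 23 mm above the origin. The space behind it, between the guides, is free down to the rails.
- clamp (a joint): Clamp bar angle, rad: 0 = closed at its stop, bar along the bed's +x over the pallet's front edge; grows as it opens, counter-clockwise from above, towards the bed's +y. Starts at 1.1 to 1.4, far stop 1.5. Light friction (under 1 N at the knob); stays where left. Steel bar 16 mm wide, 10 thick, underside 60 mm above the table: passes 3 mm over a seated pallet, strikes one not dropped.
- clamp_pivot (a point): Fixed point on the clamp's vertical axis, at the level of the bar's underside, 60 mm above the table, at bed (-78, 82) mm.
- clamp_peg (a point): Top centre of the clamp's upright black knob: a cylinder 16 mm in diameter and 36 mm high standing on the bar (from 70 to 106 mm above the table), its axis 80 mm from clamp_pivot.
- loupe: Black eye loupe, 38 mm across, 34 mm high, on the table on the near side of the bed; leave it alone.
- bezel: Brass ring, 40 mm across, 10 mm high, on the table on the far side of the bed; leave it alone.
- oil: Small amber jar with a red lid, 36 mm across, 60 mm high, on the table to the left or right of the bed; leave it alone.
- pot: Open steel pot, 60 mm across, 50 mm high, on the table beyond the bed; leave it alone.
- tray: Shallow cardboard tray, 80 x 100 x 25 mm, on the table to the left or right of the bed, on the side away from the amber jar; leave it alone.
- driver: Screwdriver with a yellow handle, lying on the table to the left; leave it alone.
- brush: Brush lying on the table to the right; leave it alone.
Mind the look-alikes: they are no part of the job. There is more than one size of the pallet; the one meant has the size given above.

How it is judged:
On the way, in this order (a step that is already met when the one before it is completed fails the run):
1. the pallet lies seated in the notches while the clamp is still open (z of pallet in the frame of notch between -0.003 and 0.0025 m and y of pallet in the frame of notch between -0.0045 and 0.0045 m and x of pallet in the frame of notch between -0.004 and 0.004 m and angle between pallet's own z axis and vertical below 0.03 rad and value of joint clamp above 0.6 rad), for 0.2 s.
2. the clamp is closed over the seated pallet (z of pallet in the frame of notch between -0.003 and 0.0025 m and y of pallet in the frame of notch between -0.0045 and 0.0045 m and x of pallet in the frame of notch between -0.004 and 0.004 m and angle between pallet's own z axis and vertical below 0.03 rad and value of joint clamp below 0.12 rad), for 0.2 s.
At the end, for the whole second after the job is handed in: The pallet is at rest, level and dropped in the notches (its origin within 4 mm of the notch point across, 4.5 mm along the rails, not more than 2.5 mm high), and the clamp bar is within 0.12 rad of its closed stop (all of step 2 and linear speed of pallet below 0.01 m/s); the robot touches nothing.
It fails at once if the pallet is lifted off its rails (6 mm or more above riding height) or tipped (z of pallet in the frame of notch above 0.012 m or angle between pallet's own z axis and vertical above 0.15 rad).
It fails at once if the pallet is pushed past the notches (y of pallet in the frame of notch above 0.012 m).
It fails at once if another thing on the bench is moved by more than 30 mm (distance of any of loupe, bezel, oil, pot, tray, driver, brush from where it was at the start of the episode above 0.03 m).
It also fails if it takes over 48 s, if anything falls off the work surface, if the arm or the gripper's body presses on something with over 40 N, if the wrist force passes 120 N, or if a joint passes its speed limit or range.

## Working session

There is one attempt and no reset: what is moved stays moved. The work goes in short steps, Python scripts to look and compute and a tool call to move; the robot and the scene stay as the last step left them, time stands still between calls to the robot, and variables do not carry over. Pictures are saved under pics/ and viewed, and the job is handed in when it is done.

Besides the shell and the picture viewer there is one more tool, called in YAML: its name, and indented under it one key for each argument. jog_arm: Moves the arm, as the interface text tells. Its arguments: {"type":"object","properties":{"gripper":{"type":"array","items":{"type":"number"}},"translation":{"type":"array","items":{"type":"array","items":{"type":"number"}}},"dr":{"type":"array","items":{"type":"array","items":{"type":"number"}}},"grip_force":{"type":"number"}},"required":["gripper","translation","dr"]}

```bash
mkdir -p pics; ls
cat > h.py <<'E'
import numpy as np, cv2
from rig import arm
def snap(cam,fn):
    p,d=arm.snapshot(cam); cv2.imwrite(f'pics/{fn}.png',p[:,:,::-1]); np.savez(f'pics/{fn}.npz',p=p,d=d); return p,d
def cal(c):
    k=arm.get_calibration(c); return np.array(k['K']),k['k1'],np.array(k['R']),np.array(k['t'])
def rays(c,uv):
    K,k1,R,t=cal(c); uv=np.asarray(uv,float).reshape(-1,1,2)
    return cv2.undistortPoints(uv,K,np.array([k1,0,0,0,0.])).reshape(-1,2)
def onz(c,uv,z):
    K,k1,R,t=cal(c); s=rays(c,uv); d=np.c_[s,np.ones(len(s))]@R; o=-R.T@t
    return o+d*((z-o[2])/d[:,2])[:,None]
def cloud(c,d):
    K,k1,R,t=cal(c); v,u=np.mgrid[:d.shape[0],:d.shape[1]]
    s=rays(c,np.c_[u.ravel(),v.ravel()]); P=np.c_[s,np.ones(len(s))]*d.reshape(-1,1)
    return ((P-t)@R).reshape(*d.shape,3)
def proj(c,X):
    K,k1,R,t=cal(c); return cv2.projectPoints(np.asarray(X,float).reshape(-1,1,3),cv2.Rodrigues(R)[0],t,K,np.array([k1,0,0,0,0.]))[0].reshape(-1,2)
E
python3 - <<'E'
from h import *
snap('scene','s0'); snap('top','t0')
for c in('scene','top'):
  K,k1,R,t=cal(c); print(c,K[0,0],k1,-R.T@t)
  for n in ('pallet','bed','clamp','clamp_peg'):
    for o in arm.outline_of(c,n): print(n,round(o['score'],2),np.round(o['uv']),o['mask'].sum())
print(arm.read_state())
E
```

```text
pics
scene 379.21695360005515 -0.12326921983438066 [ 1.13540128 -0.65731302  0.74579533]
pallet 0.72 [307. 265.] 850
pallet 0.68 [154. 202.] 1960
pallet 0.57 [248. 208.] 1233
bed 0.7 [260. 222.] 4139
clamp 0.46 [267. 165.] 197
clamp_peg 0.54 [269. 161.] 191
top 365.52724619946923 -0.10139908536719386 [ 0.49968422 -0.03178405  1.26017509]
pallet 0.91 [283. 112.] 579
pallet 0.64 [278. 173.] 1214
bed 0.83 [253. 177.] 3147
clamp 0.68 [228. 206.] 179
clamp 0.17 [238. 123.] 263
clamp_peg 0.5 [225. 204.] 156
{'t': 0.5, 'q': array([-1.26701970e+00,  2.75940151e-01,  1.50491235e+00,  1.19085237e-05,
        1.36068883e+00, -1.21032112e-01]), 'joint_velocities': array([-0.00043188, -0.00085581, -0.00064823,  0.00028228,  0.000832  ,
        0.0015254 ]), 'tau': array([-3.68827450e-04, -4.16258848e+01, -2.45880640e+01, -1.69198838e-04,
        1.49148360e-03, -1.33939298e-05]), 'ee_pos': array([ 0.23697791, -0.52393589,  0.19390016]), 'ee_rot': array([ 2.63980050e+00, -1.70320512e+00,  7.36766186e-05]), 'contact_force': array([-0.30495699, -0.90357043, -0.17004186]), 'wrist_torque': array([-0.02313071,  0.00043341, -0.0170866 ]), 'width': 1.0049360416191193}
```

Run:
```python
import cv2
a=cv2.imread('pics/t0.png');cv2.imwrite('pics/t0c.png',cv2.resize(a[70:310,130:400],None,fx=2.5,fy=2.5,interpolation=cv2.INTER_CUBIC))
a=cv2.imread('pics/s0.png');cv2.imwrite('pics/s0c.png',cv2.resize(a[90:330,90:390],None,fx=2.5,fy=2.5,interpolation=cv2.INTER_CUBIC))
```

```text
(no output)
```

View pics/t0.png

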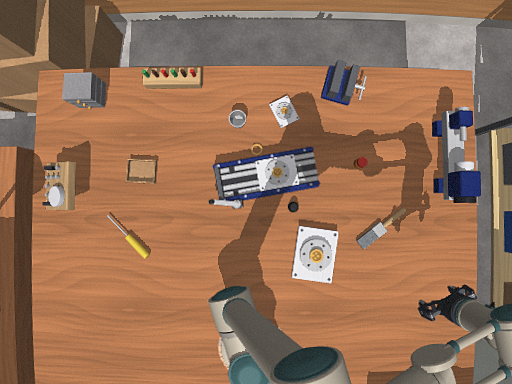

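View pics/t0c.png

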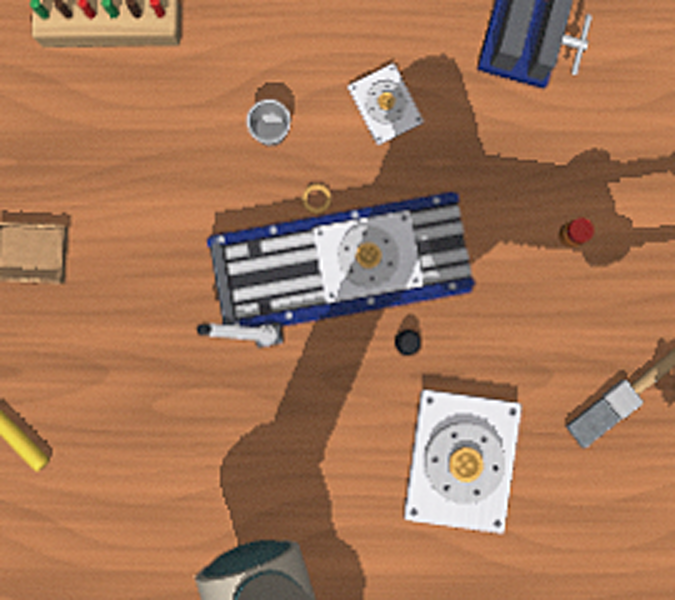

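View pics/s0c.png

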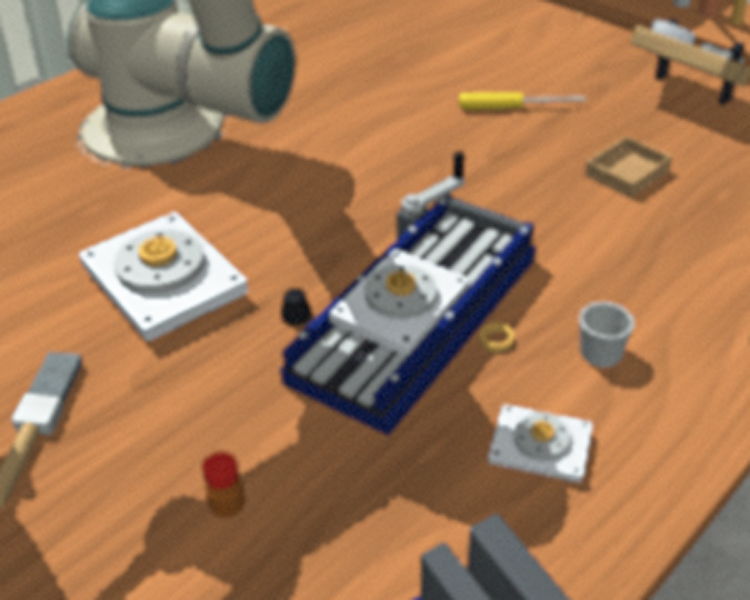

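Candidates in the top view: a large pallet (315,253), a small one (285,111), and a middle one (278,173) on the rails. The middle one fits, since it is on the bed. Next I'll check its size and measure poses.

```bash
cat > fit.py <<'E'
from h import *
def blue(p):
    h=cv2.cvtColor(p,cv2.COLOR_RGB2HSV); return (h[...,0]>105)&(h[...,0]<130)&(h[...,1]>120)&(h[...,2]>30)
E
python3 - <<'E'
from fit import *
for cam,f in(('top','t0'),('scene','s0')):
    z=np.load(f'pics/{f}.npz');p,d=z['p'],z['d'];C=cloud(cam,d)
    tab=C[(np.abs(C[...,2])<.015)&(np.abs(C[...,0]-.5)<.3)&(np.abs(C[...,1])<.4)&(d>0)]; print(cam,'table z',np.median(tab[:,2]),tab[:,2].std())
    roi=(np.abs(C[...,0]-.5)<.2)&(np.abs(C[...,1]-.0)<.3)
    for o in arm.outline_of(cam,'bed')[:1]:
        m=cv2.dilate(o['mask'].astype('u1'),np.ones((9,9)))>0
    if cam=='top':
        m=m&blue(p)&roi
        P=C[m&(C[...,2]>.045)&(C[...,2]<.068)]
        print('guide z',np.median(P[:,2]),len(P))
        r=cv2.minAreaRect(P[:,:2].astype('f4')*1000);print(r)
        Q=m.astype('u1'); n,l,st,ce=cv2.connectedComponentsWithStats(Q);print(st)
        v,u=np.nonzero(m); W=onz('top',np.c_[u,v],.056); print(cv2.minAreaRect(W[:,:2].astype('f4')*1000))
    for o in arm.outline_of(cam,'pallet'):
        v,u=np.nonzero(o['mask']); W=onz(cam,np.c_[u,v],.063 if 1 else 0); Z=C[o['mask']&(d>0)][:,2]
        print('pallet',o['score'],np.round(o['uv']),np.median(Z),cv2.minAreaRect(W[:,:2].astype('f4')*1000))
    for n in('clamp','clamp_peg'):
      for o in arm.outline_of(cam,n):
        X=C[o['mask']&(d>0)];print(n,o['score'],np.round(o['uv']),np.round(X.mean(0),3),np.round(np.percentile(X,[5,95],axis=0),3).tolist())
E
```

```text
top table z 0.0009582969426954871 0.002696994618651075
guide z 0.056848520845333254 562
((589.5697021484375, -44.61692810058594), (126.34510040283203, 333.616943359375), 10.496009826660156)
[[     0      0    512    384 195851]
 [   304    147      9      5     30]
 [   273    149     32      8    106]
 [   220    155     51     13    193]
 [   213    164      4      4      7]
 [   218    167      1      1      1]
 [   226    181     93     20    420]]
((588.8699951171875, -44.80360412597656), (132.33221435546875, 334.3908996582031), 10.530170440673828)
pallet 0.91 [283. 112.] 0.018435909880513225 ((800.5005493164062, -105.42202758789062), (93.33805847167969, 71.69509887695312), 26.291213989257812)
pallet 0.64 [278. 173.] 0.06585571366779165 ((596.5315551757812, -82.17546844482422), (101.72627258300781, 132.0277557373047), 9.747749328613281)
clamp 0.68 [228. 206.] [0.495 0.083 0.068] [[0.483, 0.042, 0.002], [0.505, 0.127, 0.104]]
clamp 0.17 [238. 123.] [0.786 0.054 0.024] [[0.755, 0.03, 0.003], [0.808, 0.077, 0.052]]
clamp_peg 0.5 [225. 204.] [0.495 0.087 0.068] [[0.485, 0.048, 0.001], [0.503, 0.127, 0.104]]
scene table z -0.0002000254770872528 0.0023977307962540833
pallet 0.72 [307. 265.] 0.016702067189837112 ((836.8468627929688, -148.1312255859375), (84.58837890625, 74.95215606689453), 26.733360290527344)
pallet 0.68 [154. 202.] 0.03195083966478046 ((371.93841552734375, -236.49276733398438), (137.62258911132812, 189.7316131591797), 81.69611358642578)
pallet 0.57 [248. 208.] 0.06396240954656465 ((602.5960083007812, -87.39098358154297), (102.47110748291016, 140.86541748046875), 11.341207504272461)
clamp 0.46 [267. 165.] [0.499 0.097 0.072] [[0.488, 0.039, 0.056], [0.509, 0.131, 0.104]]
clamp_peg 0.54 [269. 161.] [0.496 0.107 0.069] [[0.427, 0.042, 0.0], [0.509, 0.217, 0.105]]
```

Run:
```python
import cv2
a=cv2.imread('pics/t0.png');cv2.imwrite('pics/t0d.png',cv2.resize(a[135:225,200:335],None,fx=5.8,fy=5.8,interpolation=cv2.INTER_CUBIC))
```

```text
(no output)
```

View pics/t0d.png

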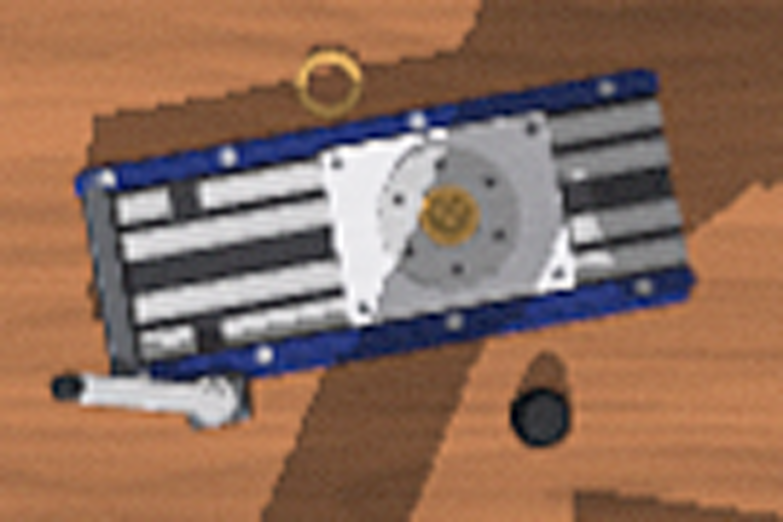

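The pallet on the rails measures 102 x 132 mm, so it is the one meant. Now a fit of the bed pose from its corners, with a check overlay.

```bash
cat > bedfit.py <<'E'
from h import *
from scipy.optimize import least_squares
f=lambda c:(np.array(c)+.5)/5.8-.5+[200,135]
obs=f([(77,172),(658,70),(692,292)])  # (+x,+y) (+x,-y) (-x,-y)
cor=np.array([[.07,.14,.056],[.07,-.2,.056],[-.07,-.2,.056]])
def tr(p,L):
    c,s=np.cos(p[2]),np.sin(p[2]); L=np.atleast_2d(L); return np.c_[p[0]+c*L[:,0]-s*L[:,1],p[1]+s*L[:,0]+c*L[:,1],L[:,2]]
E
python3 - <<'E'
from bedfit import *
r=least_squares(lambda p:(proj('top',tr(p,cor))-obs).ravel(),[.59,-.015,.18]);b=r.x
print('bed',b,r.fun.round(2)); np.save('bed.npy',b)
# pallet: corners of plate at .063
po=f([(320,153),(543,112),(578,290),(352,327)]); pl=np.array([[.05,.065,.063],[.05,-.065,.063],[-.05,-.065,.063],[-.05,.065,.063]])
r=least_squares(lambda p:(proj('top',tr(p,pl))-po).ravel(),[.59,-.08,.18]);print('pal',r.x,r.fun.round(2))
c,s=np.cos(b[2]),np.sin(b[2]);M=np.array([[c,s],[-s,c]])
print('pal in bed',M@(r.x[:2]-b[:2]),r.x[2]-b[2])
# clamp
pv=tr(b,[-.078,.082,.07]);print('pivot',pv)
pk=onz('top',f([(67,386)]),.106)[0];dv=M@(pk-pv[0])[:2];print('peg',pk,'len',np.hypot(*dv),'ang',np.arctan2(dv[1],dv[0]))
a=cv2.imread('pics/t0.png');S=5.8
v=cv2.resize(a[135:225,200:335],None,fx=S,fy=S,interpolation=cv2.INTER_CUBIC)
def dr(L,col):
    q=(proj('top',tr(b,L))-[200,135]+.5)*S-.5; cv2.polylines(v,[q.round().astype('i4')],True,col,1)
R=lambda x0,x1,y0,y1,z:np.array([[x0,y0,z],[x1,y0,z],[x1,y1,z],[x0,y1,z]])/1000
dr(R(-70,70,-200,140,56),(0,255,255)); dr(R(-51.5,51.5,-200,122,56),(0,255,0))
yy=(M@(r.x[:2]-b[:2]))[1]*1000; dr(R(-50,50,yy-65,yy+65,63),(0,0,255))
dr(R(-50,50,-35,95,57),(255,0,255))
for X,c_ in((pv,(0,0,255)),(pk,(0,255,0))):
    q=(proj('top',X)[0]-[200,135]+.5)*S; cv2.circle(v,tuple(int(i) for i in q),4,c_,-1)
for y in (30-50,30+50): dr(R(-45,45,y-9,y+9,40),(255,255,0))
cv2.imwrite('pics/ov0.png',v)
for y in (-200,-130,-65): print(y, tr(b,[0,yy/1000+y/1000,.05]))
E
```

```text
bed [ 0.58265729 -0.0162803   0.18784767] [-1.09 -0.35 -0.55 -1.42  1.63  1.73]
pal [ 0.5966425  -0.08128281  0.18164693] [-0.04  0.17  0.38  0.3  -0.14 -0.54 -0.2   0.07]
pal in bed [ 0.00160031 -0.06647069] -0.006200732409241738
pivot [[0.49071635 0.0497111  0.07      ]]
peg [0.50172499 0.12818443 0.106     ] len 0.07924174178013146 ang 1.243573155944952
-200 [[ 0.63241932 -0.27806335  0.05      ]]
-130 [[ 0.61934718 -0.20929476  0.05      ]]
-65 [[ 0.60720876 -0.14543821  0.05      ]]
```

View pics/ov0.png

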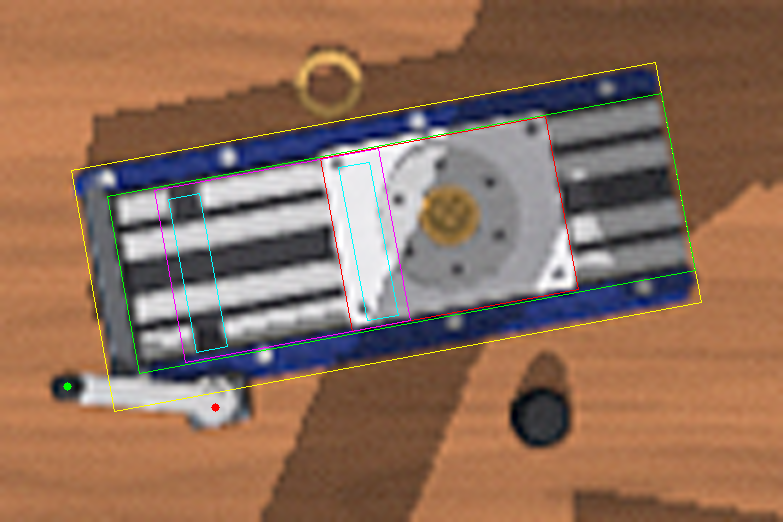

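Run:
```python
from bedfit import *
p=np.array([.59664,-.08128,.1816]);c,s=np.cos(p[2]),np.sin(p[2]);M=np.array([[c,s],[-s,c]])
g=lambda q,z:((onz('top',f(q),z)[:,:2]-p[:2])@M.T*1000).round(1)
print('ends',g([(77,172),(92,190),(658,70),(692,292),(656,92)],.056).tolist())
print('notch',g([(172,200),(199,196),(197,340),(222,330)],.040).tolist())
print('bar far edge/near', g([(122,370),(110,190),(140,345)],.056).tolist())
print('inner',g([(610,98),(630,280)],.056).tolist())
yend=g([(77,172),(658,70)],.056)[:,1]
o=yend.mean()+30; print('bed origin y in pallet',o, 'hence pallet y', -o)
b=np.array([*(p[:2]+M.T@[0,o/1000]),p[2]]);print(b);np.save('bed.npy',b)
print('pivot',tr(b,[-.078,.082,.07]))
for z,q in((.106,(67,386)),(.070,(220,395)),(.060,(220,395))):
  X=onz('top',f([q]),z)[0]; print(q,X, (M@(X[:2]-b[:2])*1000).round(1))
# blue mask depth cloud ends along axis
z=np.load('pics/t0.npz');C=cloud('top',z['d'])
from fit import blue
P=C[blue(z['p'])&(C[...,2]>.047)&(C[...,2]<.068)&(abs(C[...,0]-.6)<.15)&(abs(C[...,1])<.26)]
L=(P[:,:2]-b[:2])@M.T*1000
for sgn in(1,-1):
  q=L[L[:,0]*sgn>30];print(sgn,np.percentile(q,[0,2,50,98,100],axis=0).round(1).tolist())
```

```text
ends [[65.3, 203.5], [53.6, 196.8], [64.2, -134.0], [-64.2, -129.7], [52.0, -130.5]]
notch [[41.5, 153.8], [41.0, 138.0], [-40.8, 153.5], [-37.7, 138.3]]
bar far edge/near [[-50.7, 197.4], [51.8, 186.6], [-38.5, 184.9]]
inner [[53.2, -103.9], [-51.2, -96.1]]
bed origin y in pallet 64.75 hence pallet y -64.75
[ 0.58494592 -0.01759475  0.1816    ]
pivot [[0.49341907 0.04896977 0.07      ]]
(67, 386) [0.50172499 0.12818443 0.106     ] [-55.5 158.4]
(220, 395) [0.49722022 0.04688144 0.07      ] [-74.6  79.3]
(220, 395) [0.49719951 0.0475424  0.06      ] [-74.5  79.9]
1 [[50.7, -194.1], [51.1, -188.8], [57.5, -15.2], [62.6, 128.5], [63.0, 139.5]]
-1 [[-63.6, -193.1], [-63.2, -187.1], [-57.6, -37.8], [-52.1, 106.3], [-51.8, 115.6]]
```

jog_arm:
  gripper: [0, 0, 0, 0, 0, 0, 0, 0, 0, 0, 0, 0, 0, 0, 0]
  translation:
    - [0.03, 0.027, 0]
    - [0.06, 0.055, 0]
    - [0.09, 0.082, 0]
    - [0.12, 0.109, 0]
    - [0.15, 0.136, 0]
    - [0.18, 0.164, 0]
    - [0.21, 0.191, 0]
    - [0.24, 0.218, 0]
    - [0.27, 0.246, 0]
    - [0.3, 0.273, 0]
    - [0.33, 0.3, 0]
    - [0.36, 0.327, 0]
    - [0.378, 0.344, 0]
    - [0.378, 0.344, 0]
    - [0.378, 0.344, 0]
  dr:
    - [0, 0, 0.105]
    - [0, 0, 0.21]
    - [0, 0, 0.316]
    - [0, 0, 0.421]
    - [0, 0, 0.527]
    - [0, 0, 0.632]
    - [0, 0, 0.738]
    - [0, 0, 0.843]
    - [0, 0, 0.949]
    - [0, 0, 1.054]
    - [0, 0, 1.16]
    - [0, 0, 1.265]
    - [0, 0, 1.328]
    - [0, 0, 1.328]
    - [0, 0, 1.328]

```text
t: 2.4
ee_pos: [0.6148, -0.1797, 0.1936]
ee_rot: [3.128, 0.286, -0.002]
contact_force: [-0.3, -0.6, 0.2]
width: 0.004
```

jog_arm:
  gripper: [0, 0, 0, 0, 0]
  translation:
    - [0, 0, -0.04]
    - [0, 0, -0.08]
    - [0, 0, -0.12]
    - [0, 0, -0.144]
    - [0, 0, -0.144]
  dr:
    - [0, 0, 0]
    - [0, 0, 0]
    - [0, 0, 0]
    - [0, 0, 0]
    - [0, 0, 0]

```text
t: 2.9
ee_pos: [0.6105, -0.1798, 0.0458]
ee_rot: [-3.125, -0.283, 0.015]
contact_force: [0.9, -0.0, -0.1]
width: 0.006
```

Run:
```python
from h import *
p,d=snap('scene','s1'); cv2.imwrite('pics/s1c.png',cv2.resize(p[110:290,150:390,::-1],None,fx=3.3,fy=3.3,interpolation=cv2.INTER_CUBIC))
s=arm.read_state();print(s['ee_pos'],s['contact_force'])
```

```text
[ 0.61267876 -0.18043101  0.04831419] [0.28217984 0.71882124 0.59342482]
```

View pics/s1c.png

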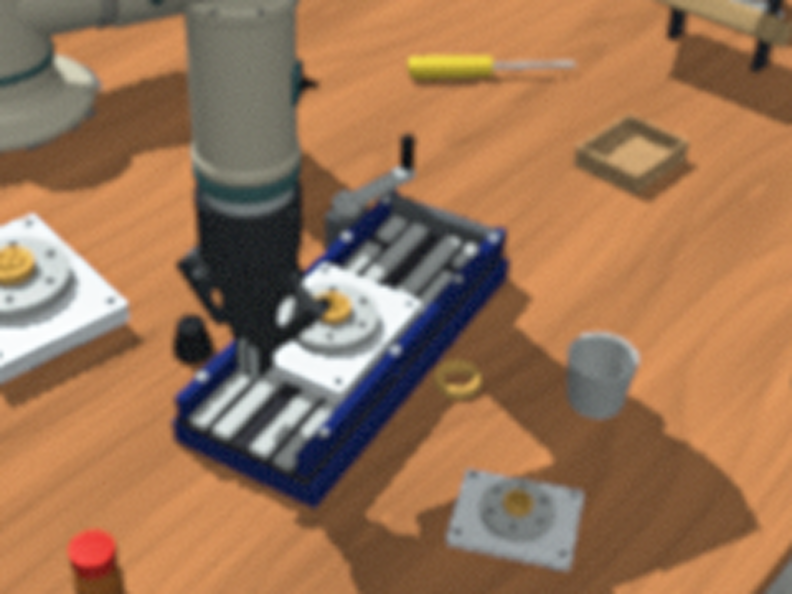

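jog_arm:
  gripper: [0, 0, 0, 0, 0, 0, 0, 0, 0, 0, 0, 0, 0, 0, 0, 0]
  translation:
    - [-0.001, 0.005, 0.001]
    - [-0.002, 0.01, 0.001]
    - [-0.003, 0.015, 0.001]
    - [-0.004, 0.02, 0.001]
    - [-0.005, 0.025, 0.001]
    - [-0.005, 0.03, 0.001]
    - [-0.006, 0.034, 0.001]
    - [-0.007, 0.039, 0.001]
    - [-0.008, 0.044, 0.001]
    - [-0.009, 0.049, 0.001]
    - [-0.01, 0.054, 0.001]
    - [-0.011, 0.059, 0.001]
    - [-0.012, 0.064, 0.001]
    - [-0.013, 0.069, 0.001]
    - [-0.014, 0.074, 0.001]
    - [-0.014, 0.079, 0.001]
  dr:
    - [0, 0, 0]
    - [0, 0, 0]
    - [0, 0, 0]
    - [0, 0, 0]
    - [0, 0, 0]
    - [0, 0, 0]
    - [0, 0, 0]
    - [0, 0, 0]
    - [0, 0, 0]
    - [0, 0, 0]
    - [0, 0, 0]
    - [0, 0, 0]
    - [0, 0, 0]
    - [0, 0, 0]
    - [0, 0, 0]
    - [0, 0, 0]

```text
t: 4.55
ee_pos: [0.5985, -0.101, 0.0493]
ee_rot: [-3.128, -0.283, 0.008]
contact_force: [0.5, 0.5, 0.1]
width: 0.001
```

Run:
```python
from h import *
p,d=snap('scene','s2'); cv2.imwrite('pics/s2c.png',cv2.resize(p[110:290,150:390,::-1],None,fx=3.3,fy=3.3,interpolation=cv2.INTER_CUBIC))
s=arm.read_state();print(s['ee_pos'],s['contact_force'])
b=np.load('bed.npy');c,sn=np.cos(b[2]),np.sin(b[2]);print(np.array([[c,sn],[-sn,c]])@(s['ee_pos'][:2]-b[:2]))
```

```text
[ 0.59851644 -0.10019408  0.04932509] [-0.67656128 -0.03139485  0.5097681 ]
[-0.00157036 -0.08369195]
```

View pics/s2c.png

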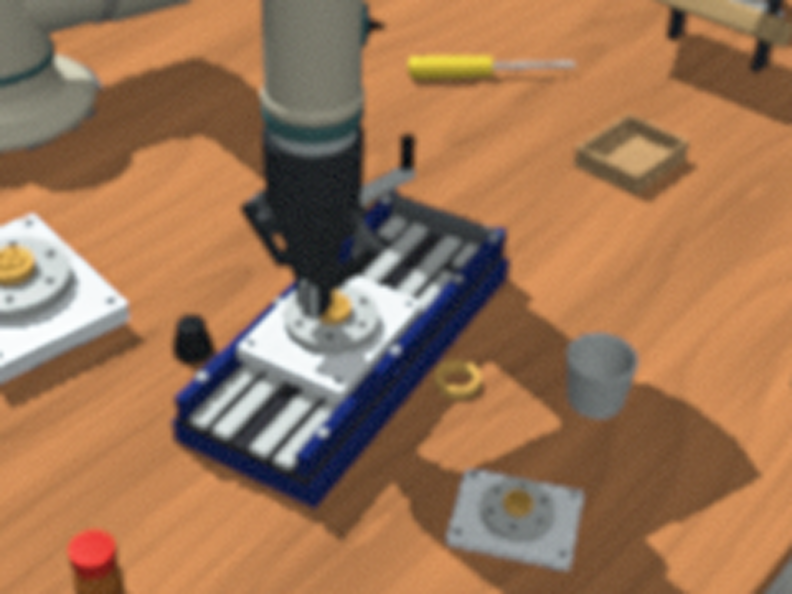

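The pallet hasn't moved even though the finger should be past its rear face. Before going further I'll check the measured TCP against the images.

Run:
```python
from h import *
s=arm.read_state();e=s['ee_pos']
p,d=snap('top','t2')
print(proj('scene',e),(proj('scene',e)-[150,110])*3.3, proj('top',e), arm.read_state()['ee_rot'], e)
z=np.load('pics/s2.npz');C=cloud('scene',z['d'])
# depth around fingers
for (cu,cv_) in((310,300),(318,310),(325,305),(310,280),(350,330),(300,345),(330,395)):
    u,v=int(cu/3.3+150),int(cv_/3.3+110); print((cu,cv_),C[v,u].round(3))
v=cv2.resize(p[120:240,180:340,::-1],None,fx=4.8,fy=4.8,interpolation=cv2.INTER_CUBIC)
cv2.imwrite('pics/t2c.png',v)
q=cv2.resize(z['p'][150:250,190:310,::-1],None,fx=6,fy=6,interpolation=cv2.INTER_CUBIC)
cv2.circle(q,tuple(int(i) for i in (proj('scene',e)[0]-[190,150]+.5)*6),4,(0,255,0),-1)
cv2.imwrite('pics/s2d.png',q)
```

```text
[[245.70727082 214.36954067]] [[315.83399372 344.4194842 ]] [[282.40751344 172.35844065]] [-3.12728398 -0.2842125   0.00772411] [ 0.59851644 -0.10019408  0.04932509]
(310, 300) [ 0.603 -0.114  0.111]
(318, 310) [ 0.607 -0.107  0.1  ]
(325, 305) [ 0.613 -0.106  0.105]
(310, 280) [ 0.599 -0.11   0.127]
(350, 330) [ 0.626 -0.088  0.074]
(300, 345) [ 0.599 -0.123  0.066]
(330, 395) [ 0.65  -0.138  0.054]
```

View pics/s2d.png

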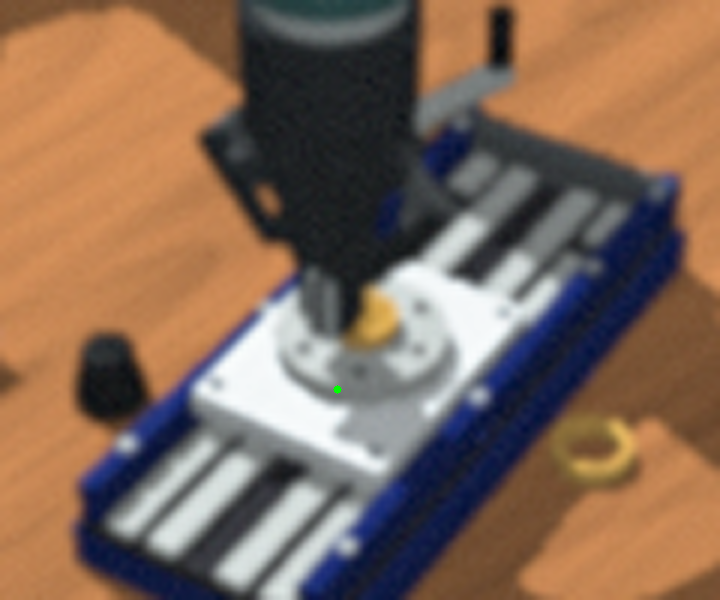

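View pics/t2c.png

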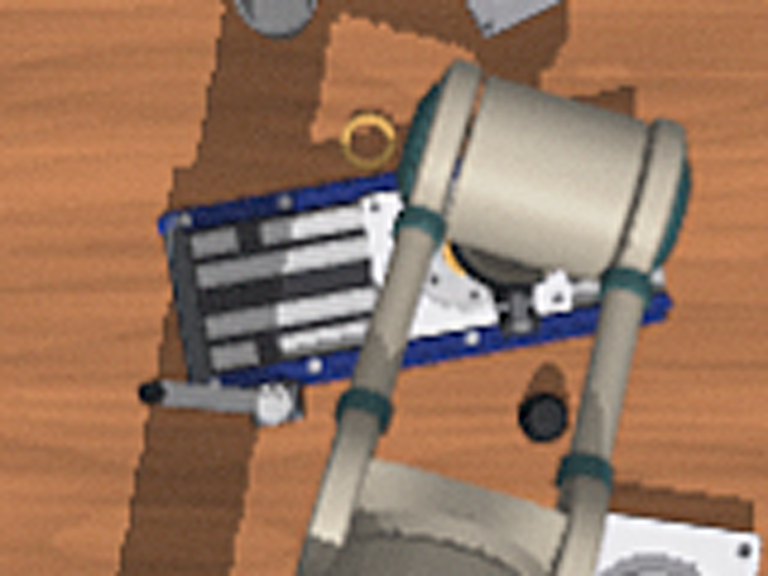

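Run:
```python
from h import *
e1=np.array([.6127,-.1804,.0483]);e2=np.array([.5985,-.1002,.0493])
z1=np.load('pics/s1.npz');z2=np.load('pics/s2.npz')
ims=[]
for z,e in((z1,e1),(z2,e2)):
    c=proj('scene',e)[0].round().astype(int); o=c-[33,50]
    q=cv2.resize(z['p'][o[1]:o[1]+75,o[0]:o[0]+66,::-1],None,fx=6,fy=6,interpolation=cv2.INTER_CUBIC)
    for h in (0,.02,.04,.06): 
        g=(proj('scene',e+[0,0,h])[0]-o+.5)*6; cv2.circle(q,tuple(int(i) for i in g),3,(0,255,0) if h==0 else (0,0,255),-1)
    ims.append(q)
cv2.imwrite('pics/cmp.png',np.hstack(ims))
for z,e in((z1,e1),(z2,e2)):
    C=cloud('scene',z['d']); m=(np.linalg.norm(C[...,:2]-e[:2],axis=2)<.03)&(z['p'].max(2)<75)
    X=C[m]; print(len(X),np.percentile(X[:,2],[0,2,5,10,30]).round(3), X[X[:,2]<np.percentile(X[:,2],10)].mean(0).round(3))
s=arm.read_state();print(s['q'].round(4),s['tau'].round(2))
```

```text
493 [0.03  0.032 0.033 0.034 0.132] [ 0.613 -0.181  0.033]
404 [0.096 0.103 0.114 0.13  0.143] [ 0.608 -0.106  0.114]
[-2.8090e-01  4.3560e-01  1.6399e+00 -5.0000e-04  1.0712e+00 -4.6190e-01] [ 1.700e-01 -4.737e+01 -2.086e+01  4.000e-02  4.000e-02  4.000e-02]
```

View pics/cmp.png

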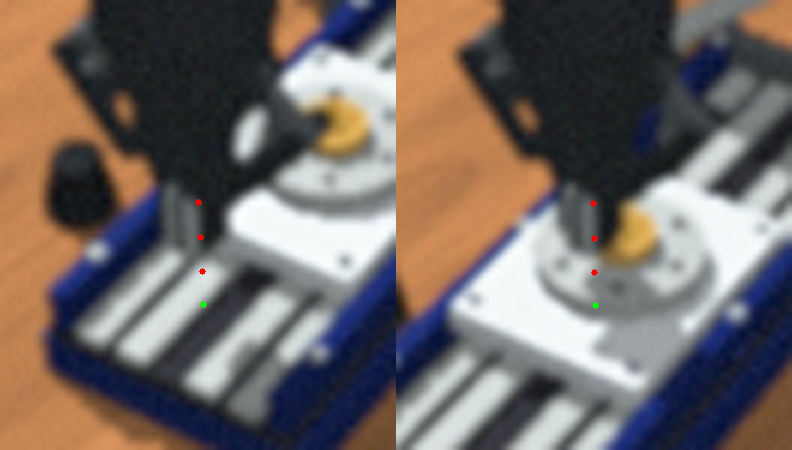

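The fingertips really end about 40 mm above the reported TCP, and the offset is the same in both pictures. The finger is passing over the pallet. I'll rise, retreat and measure this offset.

jog_arm:
  gripper: [0, 0, 0, 0, 0, 0, 0]
  translation:
    - [0, 0, 0.02]
    - [0, 0, 0.04]
    - [0.004, -0.02, 0.04]
    - [0.008, -0.045, 0.04]
    - [0.012, -0.065, 0.04]
    - [0.0145, -0.08, 0.04]
    - [0.0145, -0.08, 0.04]
  dr:
    - [0, 0, 0]
    - [0, 0, 0]
    - [0, 0, 0]
    - [0, 0, 0]
    - [0, 0, 0]
    - [0, 0, 0]
    - [0, 0, 0]

```text
t: 5.35
ee_pos: [0.6133, -0.1834, 0.0885]
ee_rot: [-3.128, -0.28, 0.008]
contact_force: [-0.9, 0.2, 0.2]
width: 0.0
```

Run:
```python
from h import *
p,d=snap('scene','s3'); e=arm.read_state()['ee_pos'];print(e,arm.read_state()['contact_force'])
o=(proj('scene',e)[0]-[40,60]).astype(int)
q=cv2.resize(p[o[1]:o[1]+80,o[0]:o[0]+80,::-1],None,fx=7,fy=7,interpolation=cv2.INTER_CUBIC)
for h in (0,.02,.04,.06):
    g=(proj('scene',e+[0,0,h])[0]-o+.5)*7; cv2.circle(q,tuple(int(i) for i in g),3,(0,255,0) if h==0 else (0,0,255),-1)
cv2.imwrite('pics/s3c.png',q); print(o)
C=cloud('scene',d); np.set_printoptions(suppress=True,linewidth=200)
m=(np.linalg.norm(C[...,:2]-e[:2],axis=2)<.035)&(C[...,2]>.07)&(d>0)
v,u=np.nonzero(m)
for r in np.unique(v)[-16:]:
    k=v==r; X=C[r,u[k]]; print(r,u[k].min(),u[k].max(),X.mean(0).round(3),X[:,2].min().round(3))
```

```text
[ 0.61286067 -0.18173425  0.08857169] [-0.04839162  0.95741631  0.43396848]
[187 161]
198 219 233 [ 0.625 -0.193  0.178] 0.171
199 219 233 [ 0.624 -0.193  0.175] 0.167
200 220 233 [ 0.625 -0.193  0.172] 0.163
201 220 233 [ 0.625 -0.193  0.17 ] 0.155
202 220 233 [ 0.625 -0.193  0.166] 0.152
203 220 233 [ 0.622 -0.19   0.16 ] 0.149
204 220 232 [ 0.619 -0.189  0.154] 0.147
205 220 232 [ 0.618 -0.189  0.151] 0.143
206 220 232 [ 0.619 -0.189  0.148] 0.14
207 221 232 [ 0.62  -0.189  0.145] 0.138
208 221 232 [ 0.62  -0.189  0.142] 0.136
209 222 231 [ 0.621 -0.19   0.14 ] 0.136
210 222 230 [ 0.621 -0.192  0.138] 0.135
211 222 229 [ 0.619 -0.192  0.134] 0.131
212 223 228 [ 0.619 -0.192  0.13 ] 0.127
213 226 227 [ 0.622 -0.192  0.129] 0.127
```

View pics/s3c.png

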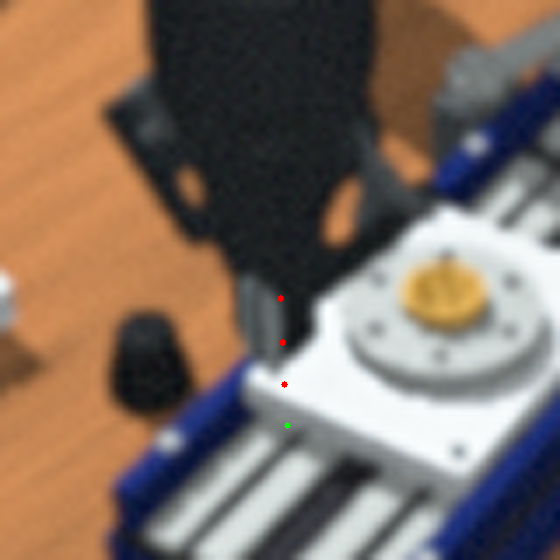

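Offset is about +38 mm, with the tip bottom at z≈0.127 against 0.0886 reported. Sideways it agrees. I'll descend carefully to a reported z of about 0.014 (true ~0.052), watching the force.

jog_arm:
  gripper: [0, 0, 0, 0, 0, 0, 0, 0]
  translation:
    - [0.002, -0.001, -0.02]
    - [0.002, -0.001, -0.04]
    - [0.002, -0.001, -0.055]
    - [0.002, -0.001, -0.063]
    - [0.002, -0.001, -0.068]
    - [0.002, -0.001, -0.072]
    - [0.002, -0.001, -0.074]
    - [0.002, -0.001, -0.074]
  dr:
    - [0, 0, 0]
    - [0, 0, 0]
    - [0, 0, 0]
    - [0, 0, 0]
    - [0, 0, 0]
    - [0, 0, 0]
    - [0, 0, 0]
    - [0, 0, 0]

```text
t: 6.2
ee_pos: [0.6151, -0.1827, 0.0149]
ee_rot: [-3.127, -0.281, 0.008]
contact_force: [0.2, -0.1, 0.1]
width: 0.003
```

```bash
cat > look.py <<'E'
from h import *
import sys
def look(fn,dz=.038):
    p,d=snap('scene',fn); s=arm.read_state();e=s['ee_pos'];b=np.load('bed.npy');c,sn=np.cos(b[2]),np.sin(b[2])
    print(s['t'],e.round(4),'F',s['contact_force'].round(1),'bed',(np.array([[c,sn],[-sn,c]])@(e[:2]-b[:2])).round(4))
    q=cv2.resize(p[120:270,180:330,::-1],None,fx=3.9,fy=3.9,interpolation=cv2.INTER_CUBIC)
    g=(proj('scene',e+[0,0,dz])[0]-[180,120]+.5)*3.9; cv2.circle(q,tuple(int(i) for i in g),3,(0,255,0),-1)
    cv2.imwrite(f'pics/{fn}c.png',q); return p,d
E
python3 -c "
from look import *
look('s4')"
```

```text
6.25 [ 0.6152 -0.1828  0.015 ] F [-0.7 -0.   0.9] bed [-1.000e-04 -1.679e-01]
```

View pics/s4c.png

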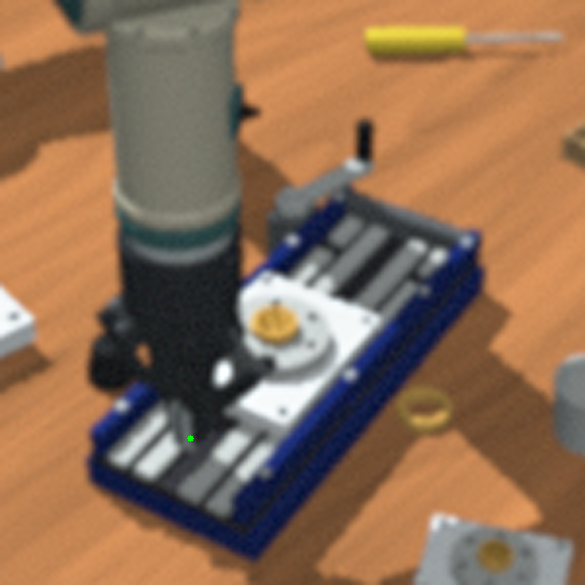

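jog_arm:
  gripper: [0, 0, 0, 0, 0, 0, 0, 0, 0, 0, 0, 0]
  translation:
    - [-0.001, 0.005, 0]
    - [-0.002, 0.01, 0]
    - [-0.003, 0.015, 0]
    - [-0.004, 0.02, 0]
    - [-0.005, 0.025, 0]
    - [-0.005, 0.03, 0]
    - [-0.006, 0.034, 0]
    - [-0.007, 0.039, 0]
    - [-0.008, 0.044, 0]
    - [-0.009, 0.049, 0]
    - [-0.01, 0.054, 0]
    - [-0.011, 0.059, 0]
  dr:
    - [0, 0, 0]
    - [0, 0, 0]
    - [0, 0, 0]
    - [0, 0, 0]
    - [0, 0, 0]
    - [0, 0, 0]
    - [0, 0, 0]
    - [0, 0, 0]
    - [0, 0, 0]
    - [0, 0, 0]
    - [0, 0, 0]
    - [0, 0, 0]

```text
t: 7.45
ee_pos: [0.6042, -0.1235, 0.0151]
ee_rot: [-3.127, -0.281, 0.008]
contact_force: [0.4, -2.9, 0.2]
width: 0.003
```

```bash
python3 -c "
from look import *
look('s5')"
```

```text
7.5 [ 0.6039 -0.1224  0.0151] F [ 0.8 -2.5 -0.3] bed [-0.0003 -0.1065]
```

View pics/s5c.png

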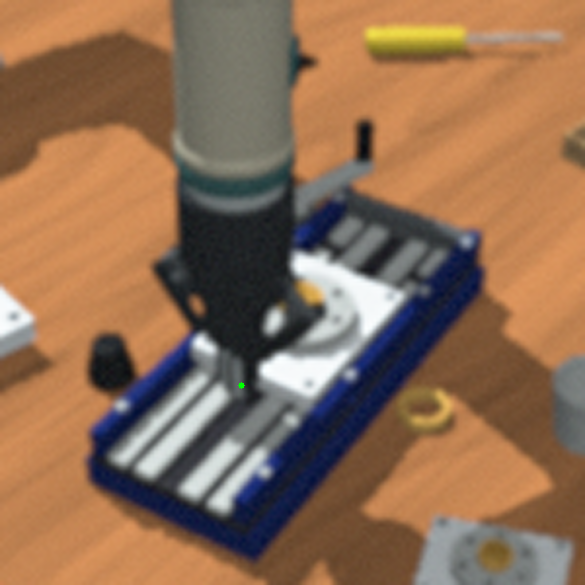

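jog_arm:
  gripper: [0, 0, 0, 0, 0, 0, 0, 0, 0, 0]
  translation:
    - [-0.0005, 0.003, 0]
    - [-0.0015, 0.008, 0]
    - [-0.002, 0.013, 0]
    - [-0.003, 0.018, 0]
    - [-0.004, 0.023, 0]
    - [-0.005, 0.028, 0]
    - [-0.006, 0.032, 0]
    - [-0.0065, 0.036, 0]
    - [-0.007, 0.039, 0]
    - [-0.007, 0.041, 0]
  dr:
    - [0, 0, 0]
    - [0, 0, 0]
    - [0, 0, 0]
    - [0, 0, 0]
    - [0, 0, 0]
    - [0, 0, 0]
    - [0, 0, 0]
    - [0, 0, 0]
    - [0, 0, 0]
    - [0, 0, 0]

```text
t: 8.5
ee_pos: [0.5966, -0.0811, 0.0151]
ee_rot: [-3.126, -0.281, 0.009]
contact_force: [-0.1, -3.6, -0.5]
width: 0.001
```

```bash
cat >> look.py <<'E'
def ovl(p,fn,y,z=.063,S=5.5,o=(205,130)):
    from bedfit import tr
    b=np.load('bed.npy'); q=cv2.resize(p[o[1]:o[1]+105,o[0]:o[0]+120,::-1],None,fx=S,fy=S,interpolation=cv2.INTER_CUBIC)
    R=lambda x0,x1,y0,y1,z:np.array([[x0,y0,z],[x1,y0,z],[x1,y1,z],[x0,y1,z]])/1000
    for L,col in((R(-50,50,y-65,y+65,z*1000),(0,0,255)),(R(-51.5,51.5,-200,122,56),(0,255,0)),(R(-50,50,-35,95,57),(255,0,255))):
        g=(proj('scene',tr(b,L))-o+.5)*S; cv2.polylines(q,[g.round().astype('i4')],True,col,1)
    cv2.imwrite(f'pics/{fn}o.png',q)
E
python3 -c "
from look import *
p,d=look('s6')
ovl(p,'s6',11)"
```

```text
8.55 [ 0.5966 -0.0808  0.0151] F [-0.3 -3.1 -0. ] bed [ 0.0001 -0.0643]
```

View pics/s6o.png

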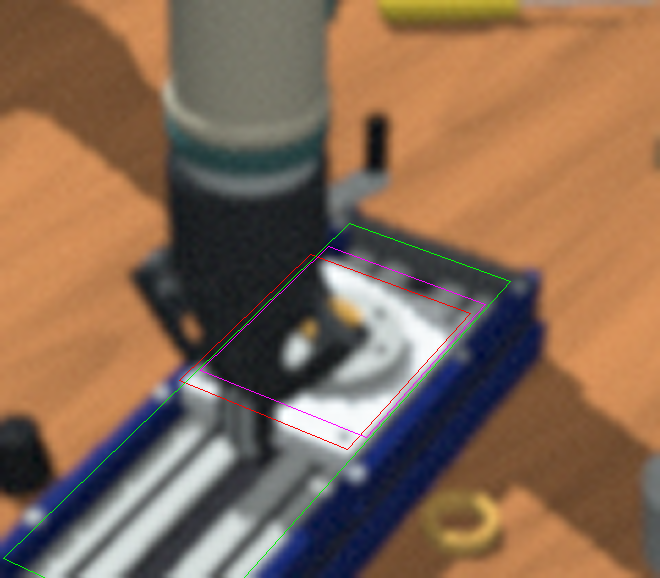

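jog_arm:
  gripper: [0, 0, 0, 0, 0, 0]
  translation:
    - [-0.0005, 0.003, 0]
    - [-0.001, 0.005, 0]
    - [-0.0015, 0.0075, 0]
    - [-0.002, 0.01, 0]
    - [-0.002, 0.012, 0]
    - [-0.0025, 0.013, 0]
  dr:
    - [0, 0, 0]
    - [0, 0, 0]
    - [0, 0, 0]
    - [0, 0, 0]
    - [0, 0, 0]
    - [0, 0, 0]

```text
t: 9.15
ee_pos: [0.5942, -0.0676, 0.0151]
ee_rot: [-3.126, -0.281, 0.008]
contact_force: [0.6, -3.2, 0.4]
width: 0.001
```

jog_arm:
  gripper: [0, 0, 0]
  translation:
    - [-0.0002, 0.001, 0]
    - [-0.0004, 0.002, 0]
    - [-0.0005, 0.003, 0]
  dr:
    - [0, 0, 0]
    - [0, 0, 0]
    - [0, 0, 0]

```text
t: 9.45
ee_pos: [0.5936, -0.0645, 0.015]
ee_rot: [-3.125, -0.281, 0.009]
contact_force: [0.1, -4.4, -0.2]
width: 0.003
```

```bash
python3 -c "
from look import *
p,d=look('s7')
ovl(p,'s7',28)"
```

```text
9.5 [ 0.5935 -0.0643  0.015 ] F [ 1.7 -2.8 -0.3] bed [ 0.     -0.0475]
```

View pics/s7o.png

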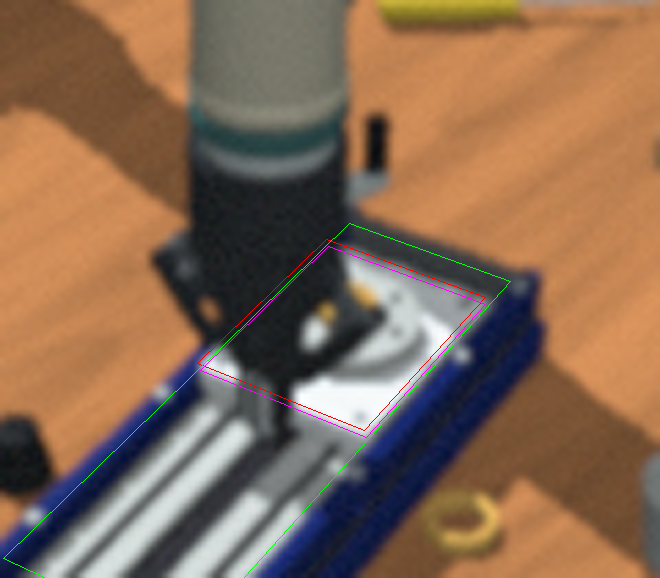

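Not dropped yet, as the friction is still 3 N. I'll continue in 1 mm steps.

jog_arm:
  gripper: [0, 0, 0]
  translation:
    - [-0.0001, 0.0006, 0]
    - [-0.0002, 0.0012, 0]
    - [-0.0003, 0.0015, 0]
  dr:
    - [0, 0, 0]
    - [0, 0, 0]
    - [0, 0, 0]

```text
t: 9.8
ee_pos: [0.5929, -0.0625, 0.0149]
ee_rot: [-3.125, -0.281, 0.01]
contact_force: [-0.4, -3.8, -0.7]
width: 0.002
```

jog_arm:
  gripper: [0, 0, 0]
  translation:
    - [-0.0001, 0.0006, 0]
    - [-0.0002, 0.0012, 0]
    - [-0.0003, 0.0015, 0]
  dr:
    - [0, 0, 0]
    - [0, 0, 0]
    - [0, 0, 0]

```text
t: 10.1
ee_pos: [0.5927, -0.0611, 0.0149]
ee_rot: [-3.125, -0.281, 0.009]
contact_force: [0.3, -3.2, -0.1]
width: -0.0
```

```bash
python3 -c "
from look import *
p,d=look('s8')
ovl(p,'s8',31)"
```

```text
10.15 [ 0.5927 -0.061   0.0149] F [ 1.1 -3.4 -0.3] bed [-0.0002 -0.0441]
```

View pics/s8o.png

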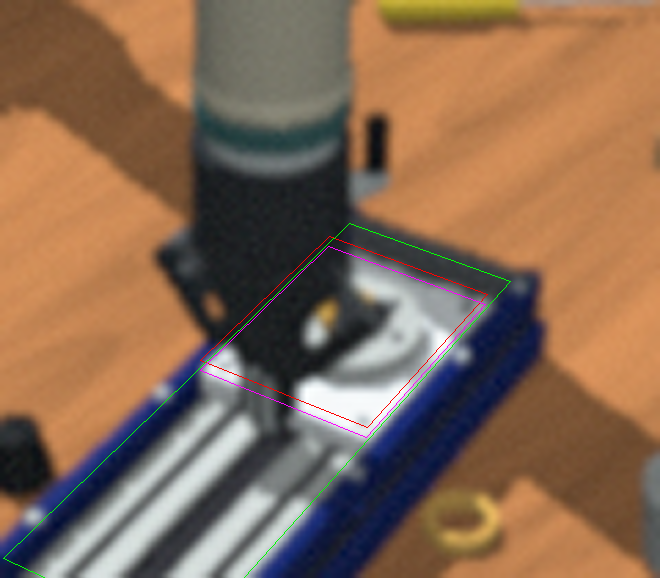

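jog_arm:
  gripper: [0, 0, 0]
  translation:
    - [-0.0001, 0.0006, 0]
    - [-0.0002, 0.0012, 0]
    - [-0.0003, 0.0015, 0]
  dr:
    - [0, 0, 0]
    - [0, 0, 0]
    - [0, 0, 0]

```text
t: 10.45
ee_pos: [0.5925, -0.0595, 0.0149]
ee_rot: [-3.125, -0.281, 0.009]
contact_force: [0.9, -4.1, -0.2]
width: 0.001
```

```bash
python3 -c "
from look import *
p,d=look('s9')
for f in ('s6','s7','s8','s9'):
    z=np.load(f'pics/{f}.npz');C=cloud('scene',z['d']);b=np.load('bed.npy');c,s=np.cos(b[2]),np.sin(b[2])
    L=(C[...,:2]-b[:2])@np.array([[c,s],[-s,c]]).T
    m=(z['p'].min(2)>100)&(L[...,0]>.03)&(L[...,0]<.048)&(L[...,1]>-.1)&(L[...,1]<.1)&(C[...,2]>.05)
    X=C[m];print(f,len(X),np.median(X[:,2]).round(4),np.percentile(L[m][:,1],[1,50,99]).round(4))
"
```

```text
10.5 [ 0.5925 -0.0595  0.0149] F [ 0.9 -4.2 -0.9] bed [-0.0002 -0.0426]
s6 853 0.369 [-0.0948 -0.0635  0.0682]
s7 839 0.3683 [-0.0795 -0.0467  0.0842]
s8 792 0.3728 [-0.0776 -0.042   0.088 ]
s9 801 0.3748 [-0.0742 -0.0396  0.0908]
```

jog_arm:
  gripper: [0, 0, 0]
  translation:
    - [-0.0001, 0.0006, 0]
    - [-0.0002, 0.0012, 0]
    - [-0.0003, 0.0015, 0]
  dr:
    - [0, 0, 0]
    - [0, 0, 0]
    - [0, 0, 0]

```text
t: 10.8
ee_pos: [0.5925, -0.0594, 0.0149]
ee_rot: [-3.127, -0.283, 0.009]
contact_force: [0.8, -7.1, -1.0]
width: 0.0
```

jog_arm:
  gripper: [0, 0, 0]
  translation:
    - [-0.0001, 0.0006, 0]
    - [-0.0002, 0.0012, 0]
    - [-0.0003, 0.0015, 0]
  dr:
    - [0, 0, 0]
    - [0, 0, 0]
    - [0, 0, 0]

```text
t: 11.1
ee_pos: [0.5926, -0.0595, 0.015]
ee_rot: [3.127, 0.284, -0.008]
contact_force: [1.0, -7.3, -2.1]
width: -0.004
```

```bash
python3 -c "
from look import *
p,d=look('s10')
ovl(p,'s10',30)
for f in ('s6','s7','s8','s9','s10'):
    z=np.load(f'pics/{f}.npz');C=cloud('scene',z['d']);b=np.load('bed.npy');c,s=np.cos(b[2]),np.sin(b[2])
    L=(C[...,:2]-b[:2])@np.array([[c,s],[-s,c]]).T
    m=(z['p'].min(2)>100)&(L[...,0]>.0)&(L[...,0]<.048)&(L[...,1]>-.1)&(L[...,1]<.11)&(C[...,2]>.05)&(C[...,2]<.071)
    X=C[m];print(f,len(X),np.median(X[:,2]).round(4),np.percentile(L[m][:,1],[1,50,99,100]).round(4))
"
```

```text
11.15 [ 0.5926 -0.0595  0.015 ] F [ 1.1 -7.7 -2.4] bed [-0.0001 -0.0426]
s6 311 0.0628 [-0.057  -0.0218  0.0742  0.0766]
s7 311 0.0625 [-0.0399 -0.0047  0.0924  0.0938]
s8 412 0.0579 [-0.0365  0.0146  0.0929  0.0947]
s9 412 0.0576 [-0.0344  0.0161  0.0942  0.097 ]
s10 419 0.0576 [-0.034   0.0157  0.0948  0.0975]
```

View pics/s10o.png

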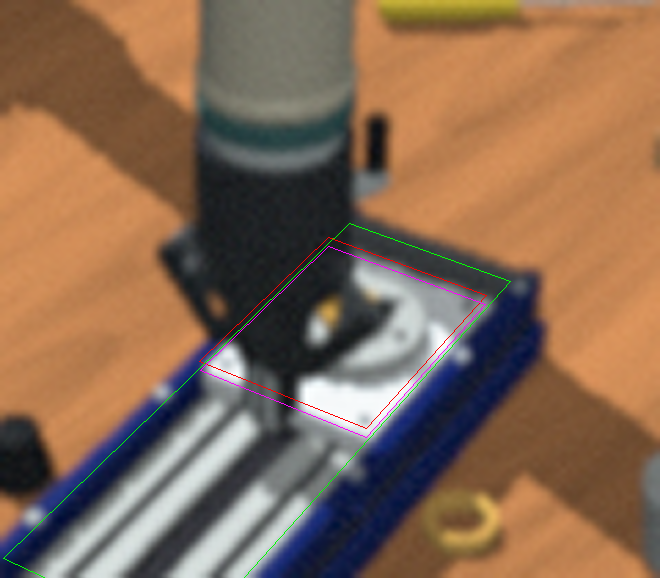

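The depth shows the pallet top dropped from 62.7 to 57.6 mm, and the arm is held with rising force (7 N), so it is seated. I'll retreat backwards, lift, and go to the open side of the knob.

jog_arm:
  gripper: [0, 0, 0, 0, 0, 0, 0, 0, 0, 0, 0, 0, 0, 0, 0, 0, 0]
  translation:
    - [0.001, -0.006, 0]
    - [0.0025, -0.014, 0]
    - [0.0025, -0.014, 0.04]
    - [0.0025, -0.014, 0.08]
    - [0.0025, -0.014, 0.115]
    - [0.0025, -0.014, 0.12]
    - [-0.01, 0.006, 0.12]
    - [-0.022, 0.025, 0.12]
    - [-0.034, 0.045, 0.12]
    - [-0.047, 0.065, 0.12]
    - [-0.06, 0.085, 0.12]
    - [-0.073, 0.106, 0.12]
    - [-0.086, 0.128, 0.12]
    - [-0.1, 0.15, 0.12]
    - [-0.113, 0.172, 0.12]
    - [-0.126, 0.192, 0.12]
    - [-0.126, 0.192, 0.12]
  dr:
    - [0, 0, 0]
    - [0, 0, 0]
    - [0, 0, 0]
    - [0, 0, 0]
    - [0, 0, 0]
    - [0, 0, 0.1]
    - [0, 0, 0.22]
    - [0, 0, 0.34]
    - [0, 0, 0.46]
    - [0, 0, 0.58]
    - [0, 0, 0.7]
    - [0, 0, 0.82]
    - [0, 0, 0.94]
    - [0, 0, 1.06]
    - [0, 0, 1.18]
    - [0, 0, 1.28]
    - [0, 0, 1.28]

```text
t: 12.85
ee_pos: [0.4641, 0.1347, 0.135]
ee_rot: [2.336, 2.1, -0.005]
contact_force: [0.4, -0.2, 0.3]
width: -0.003
```

```bash
python3 -c "
from look import *
p,d=look('s11')
ovl(p,'s11',30,.057)
snap('top','t11')
b=np.load('bed.npy');c,s=np.cos(b[2]),np.sin(b[2]);Mt=np.array([[c,s],[-s,c]])
C=cloud('scene',d);L=(C[...,:2]-b[:2])@Mt.T
m=(p.min(2)>100)&(L[...,0]>.0)&(L[...,0]<.048)&(L[...,1]>-.1)&(L[...,1]<.11)&(C[...,2]>.05)&(C[...,2]<.071)
print(np.median(C[m][:,2]).round(4),np.percentile(L[m][:,1],[1,50,99,100]).round(4))
for o in arm.outline_of('scene','clamp_peg'): 
  X=C[o['mask']&(d>0)];X=X[X[:,2]>.09];print(o['score'],o['uv'],X.mean(0),Mt@(X.mean(0)[:2]-b[:2]))
th=np.linspace(1.284,0,13);e=arm.read_state()['ee_pos']
for dd,t in [(.035,1.284),(.025,1.284)]+[(.019,t) for t in th]:
  F=np.array([-.078+.08*np.cos(t)-dd*np.sin(t),.082+.08*np.sin(t)+dd*np.cos(t)]);W=Mt.T@F+b[:2];print(round(t,3),dd,(W-e[:2]).round(4))
"
```

```text
12.9 [0.4656 0.1335 0.1351] F [ 0.5 -0.   0.1] bed [-0.0901  0.1702]
0.0578 [-0.0339  0.011   0.0954  0.0985]
0.69 [263.6, 162.0] [0.50342001 0.1253778  0.10050307] [-0.05436395  0.15534538]
0.63 [288.9, 131.4] [nan nan nan] [nan nan]
0.45 [247.4, 220.8] [0.50383904 0.12490104 0.10013806] [-0.05403792  0.15480078]
1.284 0.035 [ 0.     -0.0001]
1.284 0.025 [ 0.01   -0.0011]
1.284 0.019 [ 0.0159 -0.0018]
1.177 0.019 [ 0.0247 -0.0011]
1.07 0.019 [ 0.0335 -0.0014]
0.963 0.019 [ 0.0422 -0.0026]
0.856 0.019 [ 0.0507 -0.0048]
0.749 0.019 [ 0.059  -0.0078]
0.642 0.019 [ 0.0668 -0.0117]
0.535 0.019 [ 0.0743 -0.0164]
0.428 0.019 [ 0.0811 -0.0219]
0.321 0.019 [ 0.0874 -0.0281]
0.214 0.019 [ 0.0929 -0.035 ]
0.107 0.019 [ 0.0977 -0.0423]
0.0 0.019 [ 0.1017 -0.0502]<string>:11: RuntimeWarning: Mean of empty slice.
  ret = um.true_divide(
```

View pics/s11o.png

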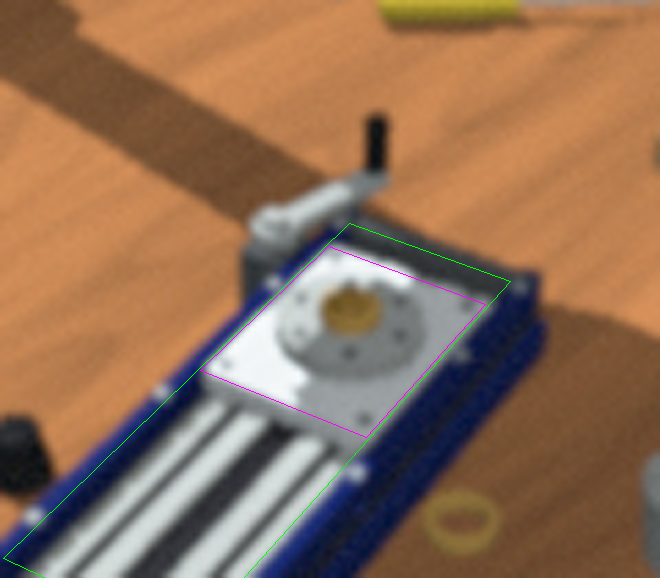

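View pics/t11.png

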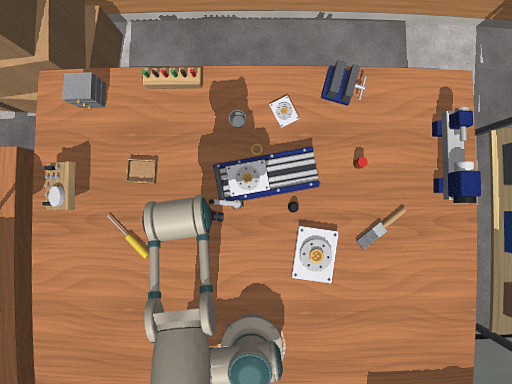

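jog_arm:
  gripper: [0, 0, 0, 0, 0]
  translation:
    - [0, 0, -0.035]
    - [0, 0, -0.065]
    - [0, 0, -0.085]
    - [0, 0, -0.093]
    - [0, 0, -0.093]
  dr:
    - [0, 0, 0]
    - [0, 0, 0]
    - [0, 0, 0]
    - [0, 0, 0]
    - [0, 0, 0]

```text
t: 13.5
ee_pos: [0.4668, 0.1315, 0.0412]
ee_rot: [2.34, 2.091, -0.007]
contact_force: [-0.2, 1.0, -0.1]
width: 0.0
```

```bash
cat > look2.py <<'E'
from look import *
def look2(fn):
    p,d=look(fn); o=(235,100); S=6
    e=arm.read_state()['ee_pos']
    q=cv2.resize(p[o[1]:o[1]+100,o[0]:o[0]+100,::-1],None,fx=S,fy=S,interpolation=cv2.INTER_CUBIC)
    g=(proj('scene',e+[0,0,.038])[0]-o+.5)*S; cv2.circle(q,tuple(int(i) for i in g),3,(0,255,0),-1)
    cv2.imwrite(f'pics/{fn}k.png',q); return p,d
E
python3 -c "
from look2 import *
look2('s12')"
```

```text
13.55 [0.4677 0.1318 0.0422] F [0.4 0.3 0.5] bed [-0.0883  0.1681]
```

View pics/s12k.png

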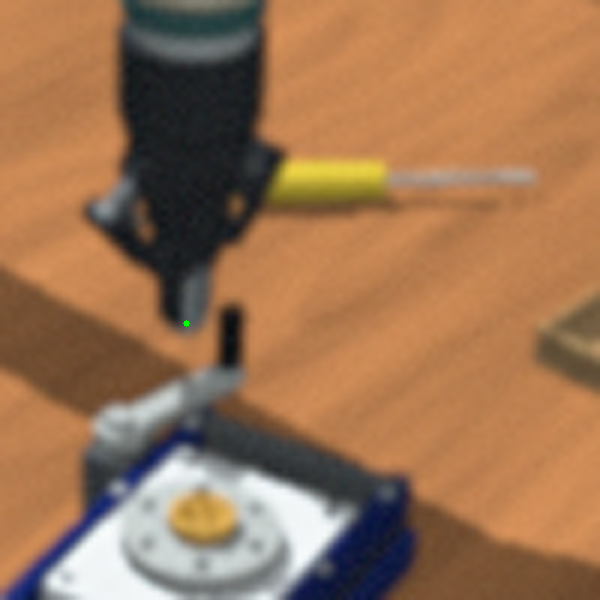

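jog_arm:
  gripper: [0, 0, 0, 0, 0, 0, 0, 0, 0, 0, 0]
  translation:
    - [0.005, 0.001, 0]
    - [0.01, 0.0005, 0]
    - [0.014, 0, 0]
    - [0.018, 0.0005, 0]
    - [0.023, 0.0006, 0]
    - [0.0315, 0.0003, 0]
    - [0.04, -0.001, 0]
    - [0.0487, -0.003, 0]
    - [0.057, -0.006, 0]
    - [0.065, -0.01, 0]
    - [0.065, -0.01, 0]
  dr:
    - [0, 0, 0]
    - [0, 0, 0]
    - [0, 0, 0]
    - [0, 0, -0.05]
    - [0, 0, -0.107]
    - [0, 0, -0.214]
    - [0, 0, -0.321]
    - [0, 0, -0.428]
    - [0, 0, -0.535]
    - [0, 0, -0.642]
    - [0, 0, -0.642]

```text
t: 14.65
ee_pos: [0.5344, 0.1216, 0.0426]
ee_rot: [2.879, 1.246, -0.003]
contact_force: [0.2, 0.3, -0.5]
width: -0.006
```

```bash
python3 -c "
from look2 import *
look2('s13')"
```

```text
14.7 [0.5335 0.1217 0.0425] F [-0.1 -0.1  0.7] bed [-0.0255  0.1463]
```

View pics/s13k.png

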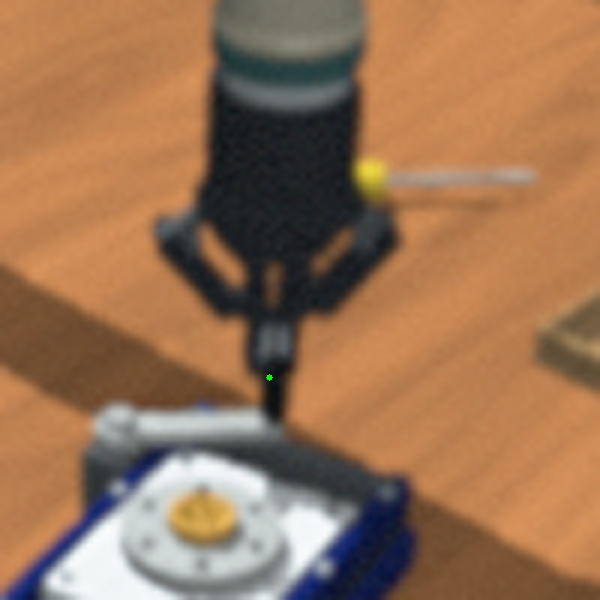

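jog_arm:
  gripper: [0, 0, 0, 0, 0, 0]
  translation:
    - [0.0064, -0.0046, 0]
    - [0.0132, -0.01, 0]
    - [0.0195, -0.0163, 0]
    - [0.025, -0.0232, 0]
    - [0.0298, -0.0305, 0]
    - [0.0298, -0.0305, 0]
  dr:
    - [0, 0, -0.107]
    - [0, 0, -0.214]
    - [0, 0, -0.321]
    - [0, 0, -0.428]
    - [0, 0, -0.535]
    - [0, 0, -0.535]

```text
t: 15.3
ee_pos: [0.5636, 0.0907, 0.0426]
ee_rot: [3.107, 0.446, -0.006]
contact_force: [-0.1, -0.2, 0.2]
width: 0.0
```

jog_arm:
  gripper: [0, 0, 0, 0]
  translation:
    - [0.001, -0.002, 0]
    - [0.002, -0.004, 0]
    - [0.003, -0.006, 0]
    - [0.003, -0.006, 0]
  dr:
    - [0, 0, -0.05]
    - [0, 0, -0.1]
    - [0, 0, -0.1]
    - [0, 0, -0.1]

```text
t: 15.7
ee_pos: [0.5662, 0.0849, 0.0427]
ee_rot: [3.125, 0.295, -0.007]
contact_force: [-0.4, -1.0, -0.3]
width: -0.004
```

```bash
python3 -c "
from look2 import *
look2('s14')"
```

```text
15.75 [0.5663 0.0849 0.0427] F [ 0.1  0.3 -0.1] bed [0.0002 0.1042]
```

View pics/s14k.png

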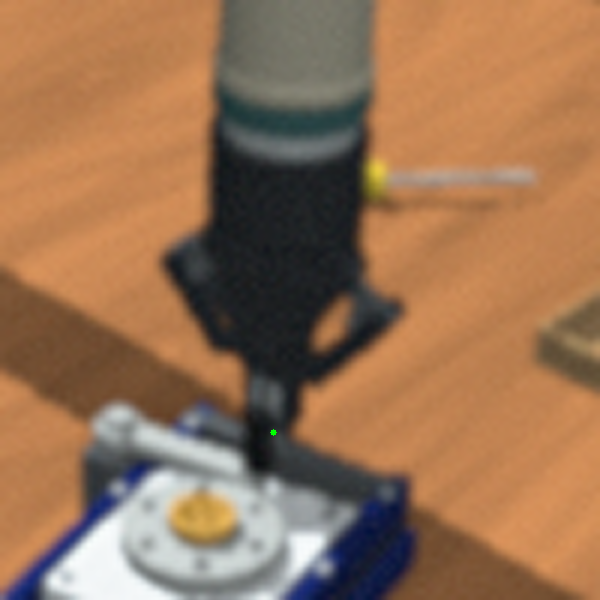

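Nearly closed. I'll creep on until the stop shows up as force.

jog_arm:
  gripper: [0, 0, 0, 0]
  translation:
    - [0.0003, -0.0015, 0]
    - [0.0006, -0.003, 0]
    - [0.0008, -0.0045, 0]
    - [0.0008, -0.0045, 0]
  dr:
    - [0, 0, 0]
    - [0, 0, 0]
    - [0, 0, 0]
    - [0, 0, 0]

```text
t: 16.15
ee_pos: [0.5668, 0.0827, 0.0428]
ee_rot: [-3.126, -0.293, 0.006]
contact_force: [-2.0, 7.3, 0.3]
width: -0.003
```

jog_arm:
  gripper: [0, 0, 0]
  translation:
    - [0.0003, -0.0015, 0]
    - [0.0005, -0.003, 0]
    - [0.0005, -0.003, 0]
  dr:
    - [0, 0, 0]
    - [0, 0, 0]
    - [0, 0, 0]

```text
t: 16.45
ee_pos: [0.5668, 0.0829, 0.0429]
ee_rot: [-3.121, -0.291, 0.006]
contact_force: [-1.1, 9.5, 1.8]
width: -0.001
```

At the stop: 9.5 N and no further motion. I'll back off, rise clear and check.

jog_arm:
  gripper: [0, 0, 0, 0, 0, 0, 0, 0, 0, 0, 0]
  translation:
    - [-0.001, 0.006, 0]
    - [-0.003, 0.015, 0]
    - [-0.005, 0.03, 0]
    - [-0.007, 0.04, 0.03]
    - [-0.008, 0.045, 0.07]
    - [-0.008, 0.045, 0.11]
    - [-0.05, 0.07, 0.13]
    - [-0.09, 0.1, 0.13]
    - [-0.12, 0.13, 0.13]
    - [-0.15, 0.15, 0.13]
    - [-0.15, 0.15, 0.13]
  dr:
    - [0, 0, 0]
    - [0, 0, 0]
    - [0, 0, 0]
    - [0, 0, 0]
    - [0, 0, 0]
    - [0, 0, 0]
    - [0, 0, 0]
    - [0, 0, 0]
    - [0, 0, 0]
    - [0, 0, 0]
    - [0, 0, 0]

```text
t: 17.55
ee_pos: [0.4121, 0.2351, 0.1731]
ee_rot: [-3.119, -0.298, 0.01]
contact_force: [1.0, 0.3, 0.4]
width: 0.002
```

```bash
python3 -c "
from look2 import *
p,d=look2('s15'); ovl(p,'s15',30,.057)
pt,dt=snap('top','t15')
cv2.imwrite('pics/t15c.png',cv2.resize(pt[135:225,200:335,::-1],None,fx=5.8,fy=5.8,interpolation=cv2.INTER_CUBIC))
b=np.load('bed.npy');c,s=np.cos(b[2]),np.sin(b[2]);Mt=np.array([[c,s],[-s,c]])
for cam,pp,dd in(('scene',p,d),('top',pt,dt)):
  C=cloud(cam,dd);L=(C[...,:2]-b[:2])@Mt.T
  m=(pp.min(2)>90)&(abs(L[...,0])<.046)&(L[...,1]>-.033)&(L[...,1]<.06)&(C[...,2]>.05)&(C[...,2]<.066)
  print(cam,'plate z',np.median(C[m][:,2]).round(4))
  k=(pp.max(2)<70)&(C[...,2]>.09)&(C[...,2]<.115)&(abs(L[...,0])<.03)&(L[...,1]>.05)&(L[...,1]<.12)
  x=L[k].mean(0);print('knob',k.sum(),x.round(4),'ang',np.arctan2(x[1]-.082,x[0]+.078).round(3))
"
```

```text
17.6 [0.4147 0.2342 0.1732] F [ 0.6  0.5 -0.2] bed [-0.1219  0.2784]
scene plate z 0.057
knob 26 [0.0044 0.0765] ang -0.067
top plate z 0.0581
knob 17 [0.0016 0.0821] ang 0.001
```

View pics/s15o.png

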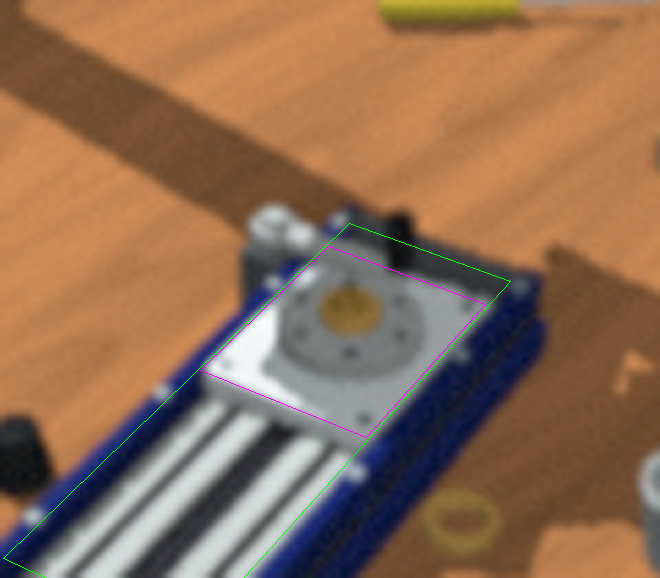

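View pics/t15c.png

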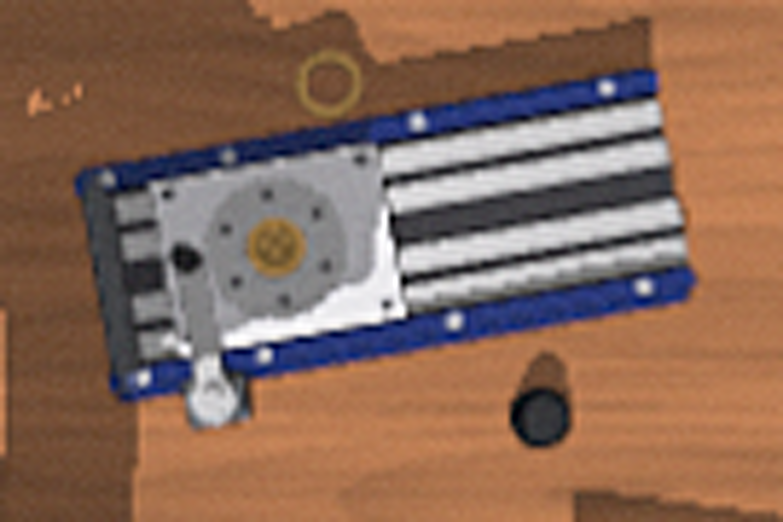

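The pallet is seated with its plate top at 57–58 mm, the clamp bar lies across its front edge at about 0 rad, and the tool is clear. Handing in.

```bash
python3 -c "
from rig import arm
print(arm.finish_job())"
```

```text
the job is handed in; nothing more can be done
None
```

I pushed the pallet into the notches and closed the clamp over its front edge, then handed the job in at about 17.6 s. The hand-in gives no verdict.

- **First push missed:** the pictures showed the fingertips really end about 38 mm above the reported TCP. My first push therefore passed over the pallet without touching it. I measured the offset in the pictures and allowed for it from then on.
- **Pallet:** it took about 3 N to slide. Its plate top then dropped from 63 to about 57.6 mm, and the force rose to 7 N with no further travel.
- **Clamp:** I swept the knob round from about 1.28 rad until it held at its stop at 9.5 N.

**Last checks:** the plate top read 57–58 mm in both cameras, where 57 mm is seated, and the pallet matched its seated outline. The two cameras disagreed slightly on the clamp angle. The top camera gave about 0.00 rad and the scene camera −0.07 rad from a partly visible knob, both within the 0.12 rad limit. The last force reading was about zero with the arm clear. The loupe and bezel had not visibly moved; I did not measure the other things.

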